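Lift the loaded rotor out of a tube rotator and rest it in its loading stand

TASK

The tube rotator has stopped with its paddle leaning away from the robot and its keyed spindle ends caught under their slotted lips. Holding the paddle by its upper finger tab, ease it over towards the robot, feeling with a light upward pull for the angle at which the keys come free, then lift the whole rotor straight up out of both bearings, level and without forcing it. Lower it gently into the two notches of the loading stand alongside, let go, and leave the other things on the bench where they are.

Things in the scene. Friction and masses are not known exactly. Their poses are not given: they have to be found in the camera images.
- bearing_mid (a point): Tube rotator, fixed: white base 160 x 300 mm, 47 mm high, with two towers 177 mm high. Point on the bearing axis midway between towers, 150 mm above the bench; y runs along the axis from gear end to plain end, z up. U bearings, 15 mm wide, at y = +-111 mm; outside them, at +-124 to 136 mm, each tower has two lips 18 to 27 mm above the axis with a 10 mm slot between.
- rotor_mid (a point): Loose rotor (0.3 to 0.6 kg, balanced): 14 mm round steel spindle, 270 mm over all, with a paddle of clipped tubes. Point on the spindle axis at mid-length, y along the spindle. Each end carries a flat key 8 mm thick, 32 mm high, under the lips; it passes the slots only when within about 4 degrees of upright. Turned off that, the rotor lifts 2 to 7 mm and then stops hard; 45 mm of lift clears the lips.
- far_journal (a point): Centre of the round part of the spindle that lies in the plain-end U bearing, on the axis, 111 mm from mid-length (+y). Free length of this 14 mm part: from y = 104 to 119 mm.
- gear_journal (a point): Same at the gear end (-y), beside a black gear 50 mm in diameter. Free length from 104 to 119 mm.
- tab (a point): Upper finger tab of the paddle: grey, 12 mm thick (x), 46 mm long (y), reaching 26 to 60 mm from the spindle axis (z); this point is 45 mm from the axis. Paddle: 182 x 94 x 5 mm, tubes begin 43 mm from the middle, like tab below. At the start it leans 26 to 39 degrees to +x of bearing_mid. It turns easily with spindle and keys as one piece; its angle to the keys is not known: they come free 16 to 53 degrees on towards -x.
- stand_mid (a point): Loading stand, fixed: aluminium base 120 x 250 x 8 mm with two 7 mm thick uprights at y = +-112.5 mm, each with a 17 mm wide U notch and a flared mouth up to 25 mm above. Point midway between the notches at the height of the spindle axis when it rests in them, 110 mm above the bench; y along the spindle. Either end of the rotor may go to either notch.
- tip_box: Bystander: blue pipette-tip box with clear lid, 82 x 120 x 73 mm; origin at the middle of its underside.
- buffer_bottle: Bystander: glass bottle with cap, 68 mm in diameter, 130 mm tall; origin at the middle of its underside.
- tube_rack: Bystander: grey microtube rack, 70 x 150 mm, 45 mm high; origin at the middle of its underside.
- bench_timer: Bystander: white bench timer, 62 x 70 x 22 mm, between rotator and stand; origin at the middle of its underside.

How it is judged:
On the way:
1. both ends of the rotor lifted clear of the bearings together, straight above the rotator and level (z of each of far_journal, gear_journal in the frame of bearing_mid above 0.045 m and horizontal distance between rotor_mid and bearing_mid below 0.03 m), for 0.1 s.
At the end, for the whole second after the job is handed in: The rotor lies at rest in both notches of the loading stand: its spindle within 4 mm of the notch centres sideways and in height, within 12 mm end to end and parallel within 3 degrees; nothing held (x of rotor_mid in the frame of stand_mid between -0.004 and 0.004 m and z of rotor_mid in the frame of stand_mid between -0.004 and 0.004 m and horizontal distance between rotor_mid and stand_mid below 0.012 m and angle between the y axis of rotor_mid and the y axis of stand_mid, either way round below 0.05 rad and linear speed of rotor below 0.02 m/s); the robot touches nothing.
It fails at once if the rotor is pulled up hard against the lips (contact force between rotor and rotator above 40 N and z of rotor_mid in the frame of bearing_mid above 0.0015 m).
It fails at once if the rotor is tipped, one end well above the other (angle between rotor_mid's own y axis and vertical above 1.7708 rad or angle between rotor_mid's own y axis and vertical below 1.3708 rad).
It fails at once if the rotor is dropped (contact force between rotor and the fingers below 0.2 N and linear speed of rotor above 0.3 m/s).
It fails at once if the rotor is pressed hard into the stand (contact force between rotor and stand above 60 N).
It fails at once if another thing on the bench is disturbed (distance of any of tip_box, buffer_bottle, tube_rack, bench_timer from where it was at the start of the episode above 0.02 m).
It also fails if it takes over 61 s, if anything falls off the work surface, if the arm or the gripper's body presses on something with over 40 N, if the wrist force passes 120 N, or if a joint passes its speed limit or range.

ROBOT

A 7-joint arm with a two-finger parallel gripper is mounted at the origin on the work surface. World frame = base frame: x ahead of the robot, y to its left, z up, the work surface at z = 0. Lengths are in m, angles in rad, forces in N, time in s.
With the tool pointing down it reaches from about 0.425 to 0.925 m from the base axis. Payload 6.8 kg.
Tool frame: the origin (TCP) lies on the front face of the gripper's body, between the roots of the fingers; the fingertips stand 73 mm ahead of it and the grasp point (between the pads) lies 54 mm ahead of it (env.nose_length is the distance from the TCP to the fingertips, in m); z points along the fingers, y is the direction in which the jaws open and shut (so a half turn about z gives the same grasp; the last joint's range is limited). The gripper opens to 85 mm and grips with 20 to 120 N. Pads are 22 mm wide; open, the fingers measure 114 mm over their backs; the gripper's body (76 mm by 85 mm) begins 54 mm behind the grasp point. The pads swing forward as they close: fully open they stand 13 mm farther back than shut.
Start: joints at [1.103, 0.477, 0.022, 1.555, -0.011, 1.109, -0.083], TCP at [0.238, -0.632, 0.304] pointing down, gripper open.
Joint ranges: [-2.96, 2.96], [-0.34, 2.1], [-1.41, 1.46], [0.24, 2.44], [-1.37, 4.51], [0.17, 1.92], [-2.96, 2.96]. Speed limits (rad/s): [2.39, 2.39, 3.14, 3.14, 3.14, 3.14, 3.14].

INTERFACE

Orientations are given as a unit quaternion [w, x, y, z].
In Python, from cell import env, kin, camera, calibration, job gives the robot as it stands. The module is installed in compiled form; this text tells all that it offers. Calls block until the motion is done:
- env.reach(position, orientation): joint-space move of the TCP to a pose.
- env.movel(position, velocity=0.15, rot=None, stop_force=None): straight line of the TCP; rot=None keeps the orientation; velocity is the mean speed in m/s. With stop_force (N) it stops when the force on the tool has changed by that much, and returns True; else False.
- env.goto_joints(angles): joint-space move.
- env.grip(opening, f_grip=None): finger opening in m; f_grip is the grip in N (None keeps the last); returns when the fingers have stopped.
- env.dwell(seconds).
- kin.inverse_kinematics(position, orientation): joint angles nearest the present ones, or None.
- env.get_state(): the state.
- camera(name): name is "scene" or "top"; returns (picture, depth): 400x640x3 uint8, blue, green, red; 400x640 float32, m along the optical axis (not along the pixel's ray), 0 where there is no reading.
- calibration(name): a dict with "fx", "fy", "cx", "cy" (pixels), "rvec" (rotation vector, rad) and "tvec" (3), from world to camera coordinates, as OpenCV has them. Camera axes: x right, y down, z forward; pixel columns grow to the right and rows downward; lengths in m; the calibration is good to about 2 mm. A picture is of the moment at which its call begins. calibration takes no time and is no camera call.
A pose or a line that the arm cannot do raises env.PlanningError and nothing moves.
- job.job_done(): hands the job in, once; it reports no verdict.
The state is a dict: "time": time; "qpos": joint angles; "joint_velocities": joint speeds; "joint_torque": joint torques, N m; "tcp_pos": TCP position; "orientation": TCP orientation; "force": force on the tool from outside, world axes, zero at the start; "torque": the same for the moment, N m; "opening": finger opening in m.
Only numpy, scipy, OpenCV 4.12 (cv2) and the standard library are available. Lean on these libraries where they do the work, as an engineer would, in place of code of your own. Each camera call takes 0.05 s, during which the arm holds its last target.

## Working session

There is one attempt and no reset: what is moved stays moved. The work goes in short steps, each a Python script; the robot and the scene stay as the last script left them, time stands still between calls to the robot, and variables do not carry over. Pictures are saved under pics/ and viewed, and the job is handed in when it is done.

```bash
mkdir -p pics
python3 - <<'E'
from cell import env,kin,camera,calibration,job
import cv2,numpy as np
s=env.get_state(); print(s)
for n in("scene","top"):
    c=calibration(n); print(n,c)
    p,d=camera(n); cv2.imwrite(f"pics/{n}0.png",p); np.save(f"{n}0.npy",d); print((d==0).mean(), d.max())
E
```

```text
{'time': 0.0, 'qpos': array([ 1.10291474,  0.47780725,  0.02235347,  1.55646801, -0.01151096,
        1.10927212, -0.08306259]), 'joint_velocities': array([-0.00023369, -0.00022867, -0.0015625 , -0.001489  ,  0.00140043,
        0.00052602,  0.00013199]), 'joint_torque': array([-5.33515743e-05, -5.96436274e+01,  1.60810098e+00, -2.81193298e+01,
        1.24932468e-02,  9.46217158e-03,  1.65642740e-05]), 'tcp_pos': array([ 0.23747473, -0.63135486,  0.30291406]), 'orientation': array([-8.84238030e-04,  9.83859092e-01,  1.78942595e-01, -2.28202789e-04]), 'force': array([0.6076364 , 0.05431266, 0.28545363]), 'torque': array([-0.04492195,  0.00222381,  0.00881228]), 'opening': 0.08569263874859528}
scene {'fx': 367.25006964372494, 'fy': 367.25006964372494, 'cx': 321.1195035005819, 'cy': 200.35378223959393, 'rvec': array([ 1.83486465,  1.68639493, -0.69295626]), 'tvec': array([-0.05537342, -0.3687997 ,  1.39451778])}
0.004 2.8934107
top {'fx': 485.1998188946648, 'fy': 485.1998188946648, 'cx': 322.315614851669, 'cy': 194.00846593220462, 'rvec': array([ 2.16339421, -2.17185245,  0.08976377]), 'tvec': array([-0.01175513,  0.64773992,  1.10799781])}
0.00426953125 2.02407
```

View pics/scene0.png

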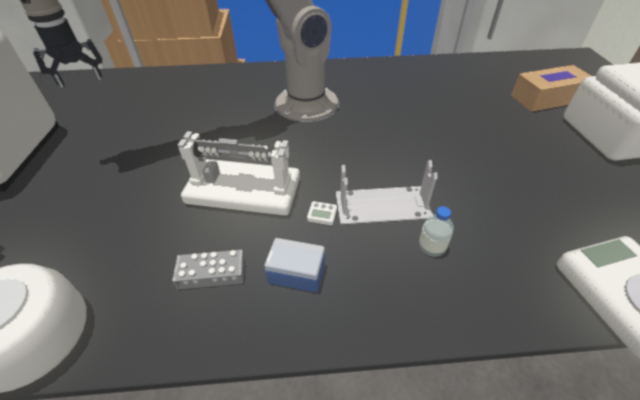

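View pics/top0.png

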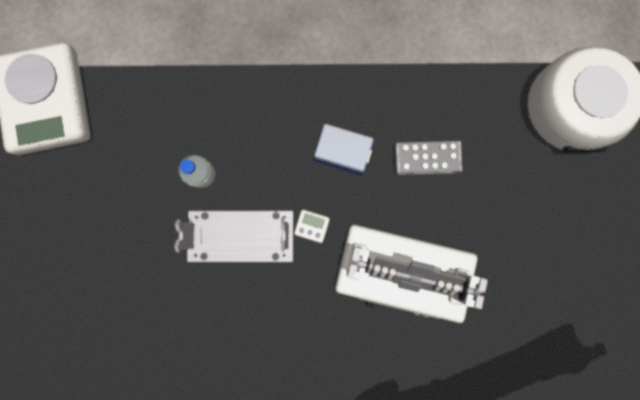

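```bash
cat > h.py <<'E'
import cv2,numpy as np
from cell import env,kin,camera,calibration,job
def cam(n):
    c=calibration(n);K=np.array([[c['fx'],0,c['cx']],[0,c['fy'],c['cy']],[0,0,1]]);R=cv2.Rodrigues(np.array(c['rvec']))[0];return K,R,np.array(c['tvec'])
def cloud(n,d):
    K,R,t=cam(n);v,u=np.mgrid[:400,:640]
    P=np.stack([(u-K[0,2])/K[0,0]*d,(v-K[1,2])/K[1,1]*d,d],-1)
    return (P-t)@R
def ray(n,u,v,z):
    K,R,t=cam(n);o=-R.T@t;r=R.T@np.linalg.inv(K)@np.array([u,v,1.]);return o+r*(z-o[2])/r[2]
def proj(n,X):
    K,R,t=cam(n);p=(np.atleast_2d(X)@R.T+t)@K.T;return p[:,:2]/p[:,2:]
E
python3 - <<'E'
from h import *
print(cam("top")[1], -cam("top")[1].T@cam("top")[2], -cam("scene")[1].T@cam("scene")[2])
p=cv2.imread("pics/top0.png");d=np.load("top0.npy")
cv2.imwrite("pics/top0z.png",cv2.resize(p[200:340,320:500],None,fx=4.4,fy=4.2,interpolation=cv2.INTER_CUBIC))
s=cv2.imread("pics/scene0.png")
cv2.imwrite("pics/scene0z.png",cv2.resize(s[120:225,170:310],None,fx=5.5,fy=5.5,interpolation=cv2.INTER_CUBIC))
cv2.imwrite("pics/top0s.png",cv2.resize(p[190:280,160:340],None,fx=4.4,fy=4.4,interpolation=cv2.INTER_CUBIC))
P=cloud("top",d)
def fit(mask,name):
    m,n=max([(x,(x).sum()) for x in [mask]],key=lambda a:a[1])
    X=P[m][:,:2].astype(np.float32); print(name,n,cv2.minAreaRect(X), X.mean(0))
z=P[...,2]
u=np.arange(640)[None,:]*np.ones((400,1));v=np.arange(400)[:,None]*np.ones((1,640))
R=(u>325)&(u<500)&(v>215)&(v<335)
for a,b in((.035,.055),(.055,.1),(.1,.14),(.14,.165),(.165,.19),(.19,.25)):fit(R&(z>a)&(z<b),("rot",a,b))
S=(u>165)&(u<300)&(v>200)&(v<272)
for a,b in((.004,.02),(.05,.1),(.1,.14),(.14,.3)):
    m=S&(z>a)&(z<b)
    if m.sum():fit(m,("st",a,b))
E
```

```text
[[-0.00335102 -0.99992618 -0.01167885]
 [-0.9955521   0.00443552 -0.09410813]
 [ 0.09415299  0.01131155 -0.99549348]] [ 0.54049814 -0.0271605   1.1638249 ] [ 1.23721116 -0.03889628  0.74266741]
('rot', 0.035, 0.055) 5989 ((0.4569988548755646, -0.20432034134864807), (0.2996272146701813, 0.17358526587486267), 76.17245483398438) [ 0.46440405 -0.19849592]
('rot', 0.055, 0.1) 330 ((0.46354126930236816, -0.2060919851064682), (0.2705427408218384, 0.07968168705701828), 76.08187103271484) [ 0.46650362 -0.21689402]
('rot', 0.1, 0.14) 522 ((0.46268224716186523, -0.20411615073680878), (0.268632709980011, 0.06230935454368591), 76.19642639160156) [ 0.44667906 -0.20537853]
('rot', 0.14, 0.165) 882 ((0.4634404182434082, -0.20427867770195007), (0.2716132700443268, 0.05953085422515869), 76.5333251953125) [ 0.459447  -0.2075591]
('rot', 0.165, 0.19) 1560 ((0.4634939730167389, -0.20629963278770447), (0.27292346954345703, 0.059705231338739395), 76.2081527709961) [ 0.46538597 -0.21412814]
('rot', 0.19, 0.25) 408 ((0.4856254756450653, -0.21023061871528625), (0.17939896881580353, 0.020075196400284767), 75.81696319580078) [ 0.48520988 -0.21033615]
('st', 0.004, 0.02) 5158 ((0.5511530637741089, 0.20119915902614594), (0.32030007243156433, 0.1666310876607895), 89.84805297851562) [0.5503631  0.18478751]
('st', 0.05, 0.1) 229 ((0.5500884652137756, 0.17943397164344788), (0.22734390199184418, 0.059245940297842026), 89.77118682861328) [0.550541  0.2412093]
('st', 0.1, 0.14) 332 ((0.5506232380867004, 0.18245752155780792), (0.2327987253665924, 0.06625153869390488), 89.80448150634766) [0.5503533  0.19600101]
```

View pics/top0z.png

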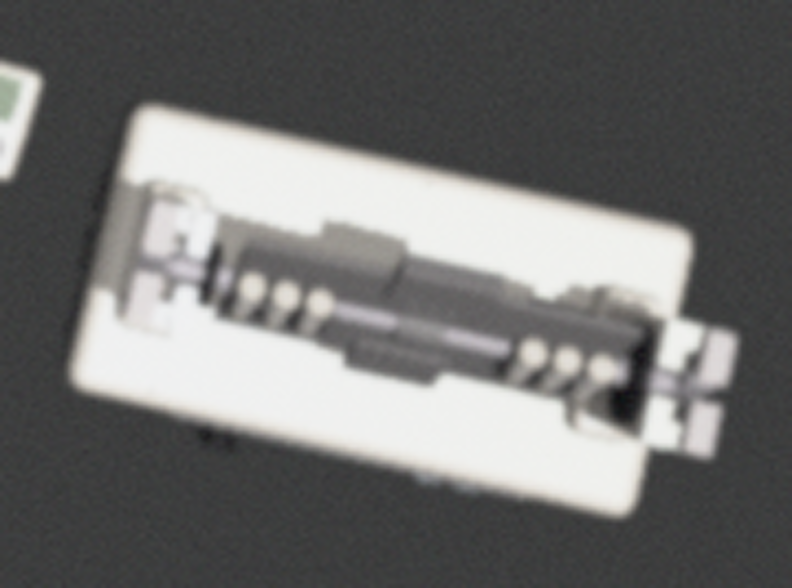

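View pics/scene0z.png

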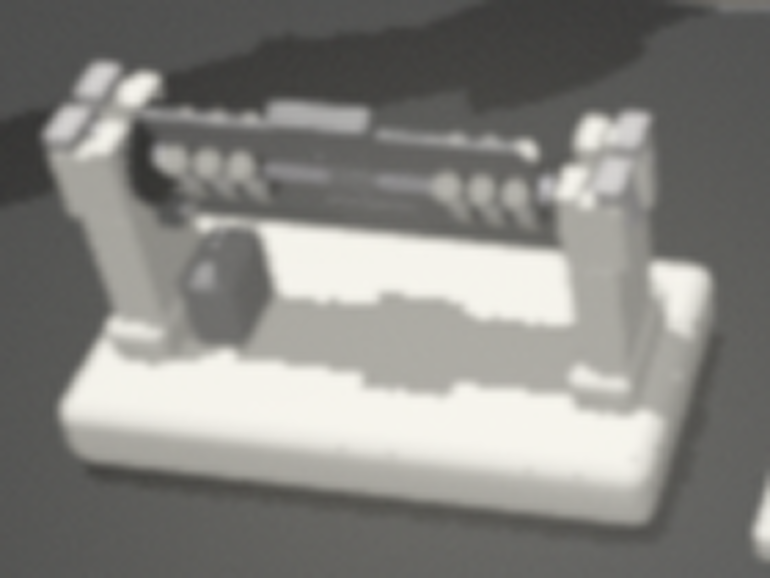

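View pics/top0s.png

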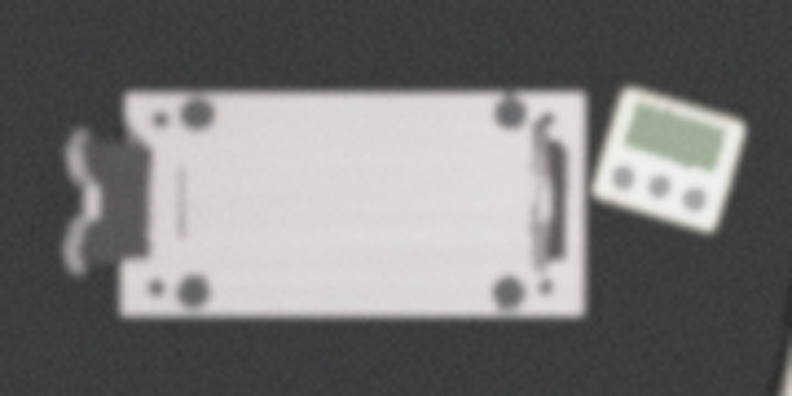

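Run:
```python
from h import *
def T(P,c,th):  # yaw th
    a=np.array([np.cos(th),np.sin(th)]);q=P[...,:2]-c
    return np.stack([q@a,q@np.array([-a[1],a[0]]),P[...,2]],-1)
for n in("top","scene"):
    P=cloud(n,np.load(n+"0.npy"))
    L=T(P,np.array([.4635,-.2055]),np.radians(-13.83)).reshape(-1,3)
    box=(abs(L[:,0])<.13)&(abs(L[:,1])<.2)
    Q=L[box]
    print(n,"bench z",np.median(P[(P[...,2]<.03)&(P[...,2]>-.03)][:,2]))
    t=Q[(Q[:,2]>.172)&(Q[:,2]<.183)&(abs(Q[:,1])>.1)]
    for s in(-1,1):
        k=t[t[:,1]*s>0]; print(" tower",s,len(k),np.percentile(k,[1,5,50,95,99],axis=0).round(4).tolist())
    # base
    b=Q[(Q[:,2]>.043)&(Q[:,2]<.051)]; print(" base",np.percentile(b,[.5,2,50,98,99.5],axis=0).round(4).tolist())
    # paddle plane
    pd=Q[(Q[:,2]>.155)&(Q[:,2]<.225)&(abs(Q[:,1])<.09)&(Q[:,0]>.005)&(Q[:,0]<.06)]
    for lo,hi in((-.025,.025),(-.09,-.03),(.03,.09)):
        k=pd[(pd[:,1]>lo)&(pd[:,1]<hi)]; 
        if len(k)>20:
            c=np.median(k,0);u,s_,v=np.linalg.svd(k-k.mean(0));print(" pad",len(k),k.mean(0).round(4),v[2].round(3),s_[2]/len(k)**.5,"top",np.percentile(k[:,2],99),np.percentile(k[:,0],[1,99]))
    tab=Q[(Q[:,2]>.15)&(abs(Q[:,1])<.04)&(Q[:,0]>.0)&(Q[:,0]<.06)]
    # radial distances
    r=np.hypot(tab[:,0],tab[:,2]-.15); tt=tab[(r>.053)]; print(" tab top",len(tt),np.percentile(tt,[2,50,98],axis=0).round(4).tolist(), "ang",np.degrees(np.arctan2(tt[:,0],tt[:,2]-.15)).mean(), r.max())
    S=T(P,np.array([.5506,.1825]),0).reshape(-1,3);S=S[(abs(S[:,0])<.09)&(abs(S[:,1])<.16)]
    k=S[(S[:,2]>.115)&(S[:,2]<.145)]
    for s in(-1,1):
        q=k[k[:,1]*s>0];print(" st",s,len(q),np.percentile(q,[1,5,50,95,99],axis=0).round(4).tolist() if len(q) else 0)
    b=S[(S[:,2]>.004)&(S[:,2]<.013)];print(" stbase",np.percentile(b,[.5,2,50,98,99.5],axis=0).round(4).tolist())
```

```text
top bench z 0.0007770863615073326
 tower -1 279 [[-0.0288, -0.1365, 0.1721], [-0.0264, -0.1352, 0.1724], [-0.0052, -0.125, 0.1762], [0.027, -0.1038, 0.18], [0.029, -0.1005, 0.1812]]
 tower 1 220 [[-0.0285, 0.1062, 0.1723], [-0.0264, 0.1074, 0.1726], [0.0062, 0.1265, 0.1767], [0.0276, 0.1346, 0.1801], [0.0291, 0.1355, 0.1816]]
 base [[-0.0774, -0.1452, 0.0431], [-0.0755, -0.14, 0.0434], [0.0178, 0.0089, 0.0473], [0.0758, 0.1434, 0.0506], [0.0777, 0.1465, 0.0509]]
 pad 344 [0.0191 0.001  0.1938] [-0.848  0.021  0.529] 0.0032081676173515757 top 0.20833063341703115 [0.00524663 0.03256458]
 pad 277 [ 0.0144 -0.0598  0.1819] [-0.864  0.     0.504] 0.0011829206638802117 top 0.19497558778015361 [0.0050847  0.02325367]
 pad 277 [0.0145 0.06   0.182 ] [-0.865 -0.     0.502] 0.0012697527311382737 top 0.19449072295245404 [0.00509506 0.02344814]
 tab top 172 [[0.0188, -0.0223, 0.1991], [0.0259, -0.0003, 0.2034], [0.0326, 0.0223, 0.2083]] ang 25.742998415343415 0.06455327526718856
 st -1 93 [[-0.0334, -0.1164, 0.1171], [-0.0312, -0.1162, 0.1203], [-0.01, -0.1128, 0.1279], [0.0304, -0.1095, 0.135],
[... 1025 characters left out ...]
0.02621938]
 pad 244 [0.0186 0.0623 0.1729] [-0.965  0.029  0.26 ] 0.0033502019790755226 top 0.19265448664968968 [0.00755252 0.02523013]
 tab top 103 [[0.0242, -0.0203, 0.1947], [0.0306, 0.002, 0.2018], [0.0353, 0.0235, 0.2059]] ang 30.537080278828714 0.06411164539655001
 st -1 60 [[-0.0241, -0.1158, 0.1154], [-0.0229, -0.1157, 0.1159], [-0.0082, -0.1129, 0.1259], [0.0336, -0.1087, 0.1341], [0.035, -0.1087, 0.1347]]
 st 1 78 [[-0.0304, 0.1084, 0.1154], [-0.0258, 0.1088, 0.116], [-0.0082, 0.1109, 0.1247], [0.0329, 0.1156, 0.133], [0.0346, 0.1161, 0.1335]]
 stbase [[-0.0581, -0.1349, 0.0042], [-0.0552, -0.122, 0.0047], [0.0098, -0.0021, 0.0078], [0.0608, 0.1107, 0.0117], [0.062, 0.12, 0.0125]]
```

```bash
cat >> h.py <<'E'
from scipy.spatial.transform import Rotation as Ro
B=np.array([.4643,-.2056,.150]);YB=np.radians(-13.83)
S=np.array([.5512,.1828,.110]);YS=np.radians(-0.1)
def pose(C,yaw,lean,rho,flip):
    x=np.array([np.cos(yaw),np.sin(yaw),0]);z=np.array([0,0,1.])
    d=np.sin(lean)*x+np.cos(lean)*z; ty=flip*(np.cos(lean)*x-np.sin(lean)*z); tz=-d
    M=np.stack([np.cross(ty,tz),ty,tz],1); q=Ro.from_matrix(M).as_quat()
    return C+d*rho, np.array([q[3],q[0],q[1],q[2]])
E
python3 - <<'E'
from h import *
for f in(1,-1):
  print("flip",f)
  for C,y,dz in((B,YB,0),(B,YB,.06),(B,YB,.1),((B+S)/2,-.12,.13),(S,YS,.12),(S,YS,0)):
    for a in(30,14,0,-12,-24):
        p,q=pose(C+np.array([0,0,dz]),y,np.radians(a),.1,f)
        j=kin.inverse_kinematics(p,q); print(dz,a,None if j is None else np.round(j,2))
E
```

```text
flip 1
0 30 [ 0.46  0.6  -0.26  1.61  0.13  1.48 -0.08]
0 14 [ 0.54  0.43 -0.32  1.8   0.14  1.18 -0.09]
0 0 [ 0.63  0.29 -0.39  1.98  0.14  0.89 -0.08]
0 -12 [ 0.68  0.19 -0.42  2.14  0.12  0.62 -0.05]
0 -24 [ 0.73  0.11 -0.44  2.3   0.07  0.32  0.01]
0.06 30 [ 0.46  0.54 -0.26  1.56  0.11  1.58 -0.07]
0.06 14 [ 0.54  0.37 -0.32  1.75  0.11  1.29 -0.06]
0.06 0 [ 0.64  0.22 -0.39  1.92  0.1   1.02 -0.04]
0.06 -12 [ 0.71  0.11 -0.43  2.08  0.05  0.76  0.01]
0.06 -24 [ 0.77  0.01 -0.45  2.23 -0.06  0.48  0.13]
0.1 30 [ 0.46  0.51 -0.26  1.52  0.1   1.66 -0.06]
0.1 14 [ 0.54  0.33 -0.32  1.7   0.1   1.37 -0.05]
0.1 0 [ 0.64  0.18 -0.39  1.87  0.08  1.1  -0.02]
0.1 -12 [ 0.72  0.06 -0.43  2.02  0.02  0.85  0.04]
0.1 -24 [ 0.77 -0.05 -0.44  2.18 -0.1   0.59  0.17]
0.13 30 [ 0.23  0.52 -0.4   1.5   0.05  1.67 -0.3 ]
0.13 14 [ 0.34  0.35 -0.53  1.68  0.1   1.4  -0.33]
0.13 0 [ 0.43  0.2  -0.61  1.85  0.12  1.13 -0.34]
0.13 -12 [ 0.54  0.07 -0.7   2.    0.13  0.89 -0.34]
0.13 -24 [ 0.69 -0.05 -0.82  2.15  0.11  0.62 -0.34]
0.12 30 [ 0.06  0.71 -0.66  1.33  0.14  1.68 -0.59]
0.12 14 [ 0.1   0
[... 1237 characters left out ...]
 0.56 -1.18  1.65  0.39  1.5   2.53]
0.13 0 [ 0.87  0.35 -1.17  1.83  0.35  1.2   2.6 ]
0.13 -12 [ 0.99  0.16 -1.2   1.98  0.27  0.92  2.69]
0.13 -24 [-1.23 -0.28  0.9   2.24  0.58  0.77  2.36]
0.12 30 [ 0.29  0.91 -1.19  1.31  0.44  1.8   2.28]
0.12 14 [ 0.36  0.73 -1.19  1.52  0.49  1.52  2.28]
0.12 0 [ 0.42  0.56 -1.18  1.7   0.54  1.25  2.25]
0.12 -12 [ 0.45  0.41 -1.17  1.87  0.6   1.01  2.18]
0.12 -24 [ 0.47  0.28 -1.17  2.03  0.75  0.79  2.02]
0 30 [ 0.3   1.06 -1.2   1.4   0.57  1.66  2.24]
0 14 [ 0.36  0.89 -1.19  1.62  0.66  1.38  2.19]
0 0 [ 0.4   0.75 -1.19  1.82  0.77  1.13  2.08]
0 -12 [ 0.41  0.64 -1.18  1.98  0.94  0.94  1.9 ]
0 -24 [-1.39  0.48  1.05  2.24 -0.75  0.33 -2.94]
```

Run:
```python
from h import *
th=np.radians(29.5)
p,q=pose(B,YB,th,.205,1)
env.reach(p,q); s=env.get_state(); print(s['time'],s['tcp_pos']-p,s['force'])
env.grip(.05)
s=env.get_state(); print(s['time'],s['opening'])
p,q=pose(B,YB,th,.1,1)
print(env.movel(p,velocity=.1,rot=q,stop_force=10)); s=env.get_state(); print(s['time'],s['tcp_pos']-p,s['force'])
for n in("scene","top"):
    im,d=camera(n);cv2.imwrite(f"pics/{n}1.png",cv2.resize(im[100:230,150:330] if n=="scene" else im[180:340,320:500],None,fx=4.2,fy=3.7))
```

```text
1.9417 [-7.64942442e-04 -1.99429865e-03 -5.95838670e-06] [0.17695092 0.11873425 0.92371162]
2.3833 0.050138565509473466
False
3.5833 [ 5.68661914e-04 -8.97483925e-05  5.48644175e-04] [-0.48084365  0.20378516  0.13119757]
```

View pics/scene1.png

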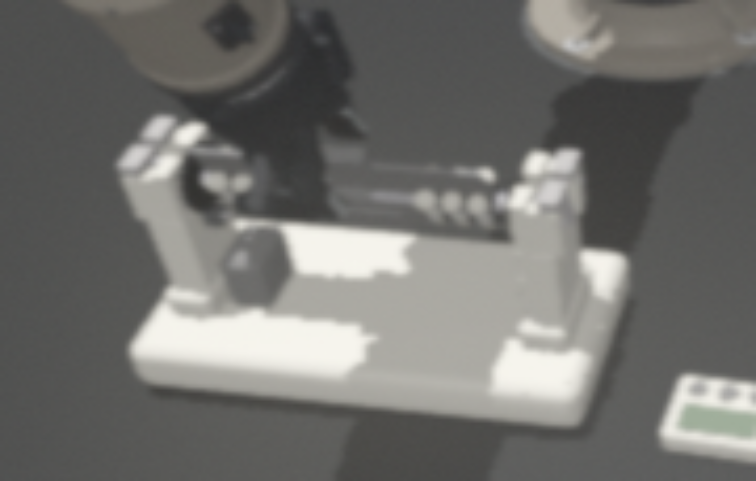

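View pics/top1.png

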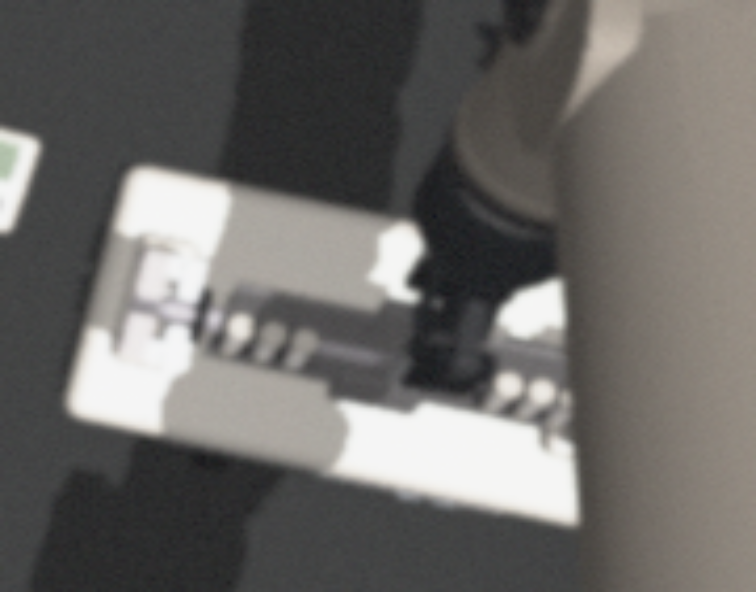

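Run:
```python
from h import *
s=env.get_state()
q=s['orientation'];M=Ro.from_quat([q[1],q[2],q[3],q[0]]).as_matrix();print(M.round(3))
for n in("top","scene"):
    for r in(0,.054,.073): print(n,r,proj(n,s['tcp_pos']+M[:,2]*r))
    x=np.array([np.cos(YB),np.sin(YB),0]);y=np.array([-np.sin(YB),np.cos(YB),0])
    for yy in(-.023,0,.023):print(" tab",yy,proj(n,B+y*yy+.06*(np.sin(.515)*x+np.cos(.515)*np.array([0,0,1]))))
s_,_=camera("scene");t_,d=camera("top")
cv2.imwrite("pics/a.png",cv2.resize(s_[120:180,190:290],None,fx=8,fy=8,interpolation=cv2.INTER_CUBIC))
cv2.imwrite("pics/b.png",cv2.resize(t_[235:305,370:470],None,fx=8,fy=8,interpolation=cv2.INTER_CUBIC))
```

```text
[[ 0.239  0.846 -0.477]
 [ 0.971 -0.208  0.117]
 [-0.    -0.491 -0.871]]
top 0 [[428.72608966 254.34876757]]
top 0.054 [[420.92927761 266.74645814]]
top 0.073 [[418.35465796 270.84035415]]
 tab -0.023 [[434.29215826 266.71095861]]
 tab 0 [[422.79491568 263.90915503]]
 tab 0.023 [[411.31628847 261.11188791]]
scene 0 [[221.45662578 134.23296703]]
scene 0.054 [[229.01842831 143.65557029]]
scene 0.073 [[231.47748191 146.71974531]]
 tab -0.023 [[218.24079662 140.49121837]]
 tab 0 [[227.23714522 141.33884774]]
 tab 0.023 [[236.28767852 142.19158236]]
```

View pics/a.png

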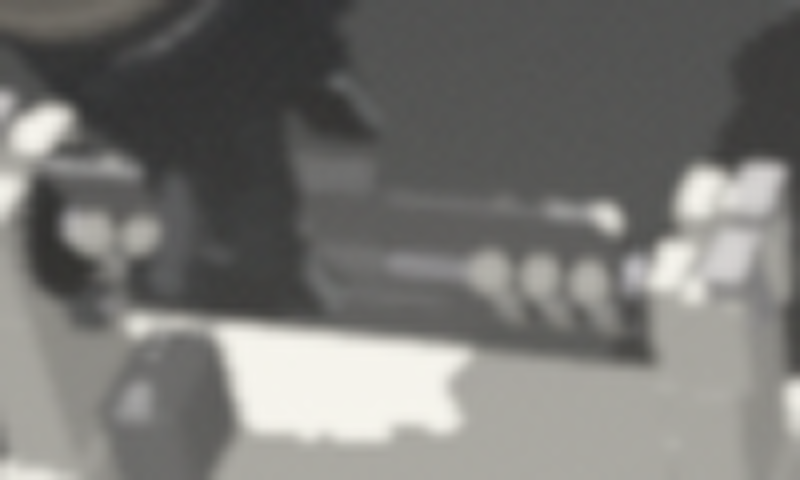

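View pics/b.png

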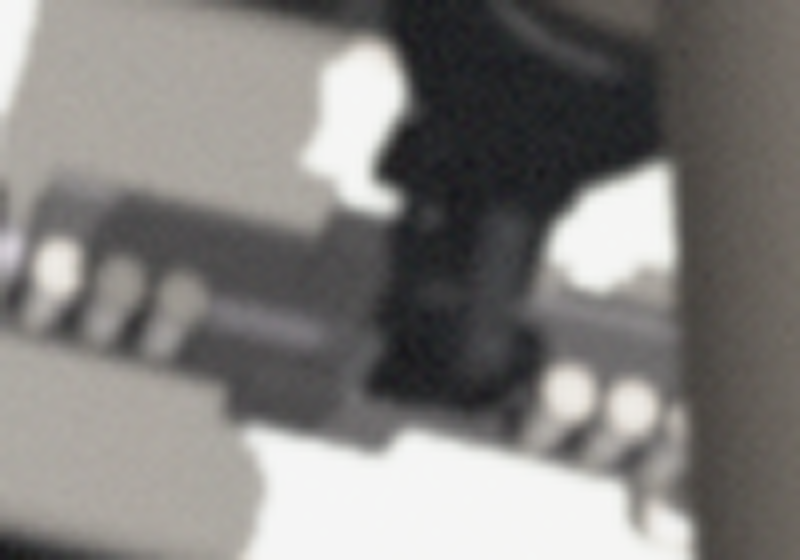

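Run:
```python
from h import *
env.grip(.0,f_grip=40); s=env.get_state(); print(s['time'],s['opening'],s['force'].round(2),s['torque'].round(2),s['tcp_pos'])
# gentle probe
p=s['tcp_pos']
r=env.movel(p+np.array([0,0,.008]),velocity=.01,stop_force=12)
s2=env.get_state(); print(r,s2['time'],(s2['tcp_pos']-p).round(4),s2['force'].round(2))
env.movel(p,velocity=.02)
s2=env.get_state(); print(s2['time'],(s2['tcp_pos']-p).round(4),s2['force'].round(2))
```

```text
4.2083 0.011496785043772885 [ 0.56 -0.36 -0.19] [-0.08 -0.45  0.04] [ 0.51212747 -0.21737781  0.23711669]
True 4.7333 [-0.0005  0.0001  0.0026] [ 0.33 -0.36 -3.18]
5.0 [ 0.0002 -0.     -0.    ] [ 1.54 -0.25 -0.67]
```

```bash
cat > step.py <<'E'
from h import *
import sys
def go(deg,v=.06,F=15):
    p,q=pose(B,YB,np.radians(deg),.1,1)
    r=env.movel(p,velocity=v,rot=q,stop_force=F); s=env.get_state()
    print("rot",deg,r,round(s['time'],2),(s['tcp_pos']-p).round(4),s['force'].round(1),s['torque'].round(2)); return r
def probe(h=.010,F=12,v=.012):
    p=env.get_state()['tcp_pos']
    r=env.movel(p+np.array([0,0,h]),velocity=v,stop_force=F); s=env.get_state()
    print(" probe",r,round(s['time'],2),(s['tcp_pos']-p).round(4),s['force'].round(1)); return r
E
python3 - <<'E'
from step import *
if not go(21) and not go(12): probe()
E
```

```text
rot 21 True 5.21 [ 0.008  -0.0023 -0.0032] [ 0.9 -0.4 -2.6] [-0.21 -1.02 -0.05]
```

Run:
```python
from step import *
go(21,.025,15)
```

```text
rot 21 True 5.47 [ 0.006  -0.0018 -0.0028] [ 0.5 -0.7  1.1] [-0.11 -0.49 -0.04]
```

Run:
```python
from step import *
s=env.get_state();q=s['orientation'];M=Ro.from_quat([q[1],q[2],q[3],q[0]]).as_matrix();print(np.degrees(np.arctan2(-M[:2,2]@[np.cos(YB),np.sin(YB)],-M[2,2])), s['opening'])
for a in (25,24,23,22,21):
    go(a,.01,30)
```

```text
25.209832620369202 0.011660919295365248
rot 25 False 5.72 [-0.0002 -0.0003 -0.0002] [-0.9 -0.3  5.3] [-0.15  0.45  0.2 ]
rot 24 False 6.05 [-0.0003 -0.0002 -0.0001] [-2.2 -1.2  5.2] [-0.22  0.59  0.14]
rot 23 False 6.38 [-0.0003 -0.0002 -0.0001] [-2.1 -2.   4.4] [-0.26  0.67  0.15]
rot 22 False 6.7 [-0.0003 -0.0002 -0.0001] [-2.7 -1.4  3.8] [-0.29  0.84  0.17]
rot 21 False 7.03 [-0.0003 -0.0001 -0.0001] [-4.1 -1.2  4.7] [-0.3   0.93  0.2 ]
```

Run:
```python
import step; from step import *
step.B=B+np.array([-.0003,0,.0006])
if not go(16,.03,30) and not go(11,.03,30): print(probe())
```

```text
rot 16 False 7.48 [ 0.0005  0.0006 -0.0005] [-1.2  0.2 -2.1] [-0.08 -0.24 -0.08]
rot 11 False 7.92 [ 0.0004  0.0001 -0.0002] [-0.1 -0.2 -4. ] [-0.04 -0.48 -0.01]
 probe False 8.89 [-0.0003  0.0001  0.01  ] [-3.3  1.  -3.8]
False
```

Run:
```python
import step; from step import *
print(probe(.012,12,.02))
s_,_=camera("scene");t_,d=camera("top")
cv2.imwrite("pics/a2.png",cv2.resize(s_[110:200,170:300],None,fx=6,fy=6,interpolation=cv2.INTER_CUBIC))
cv2.imwrite("pics/b2.png",cv2.resize(t_[215:325,330:490],None,fx=5,fy=5,interpolation=cv2.INTER_CUBIC))
```

```text
probe False 9.64 [ 0.0004 -0.      0.0122] [-0.6  0.7 -5.2]
False
```

View pics/a2.png

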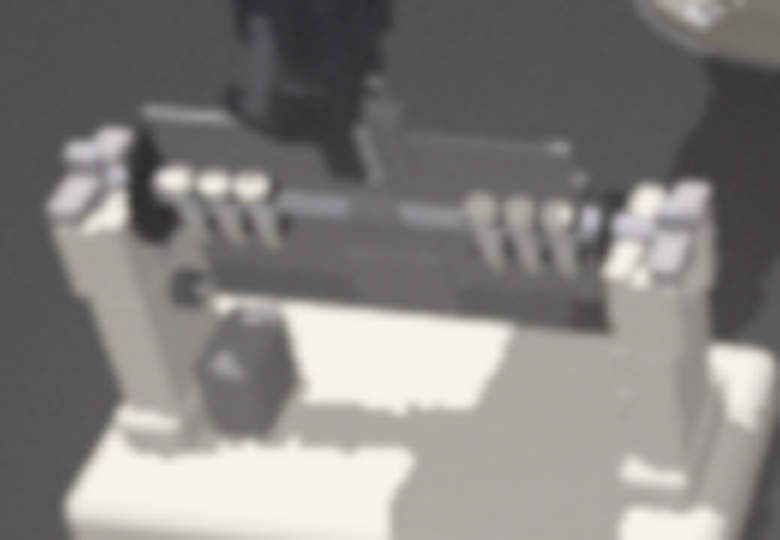

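View pics/b2.png

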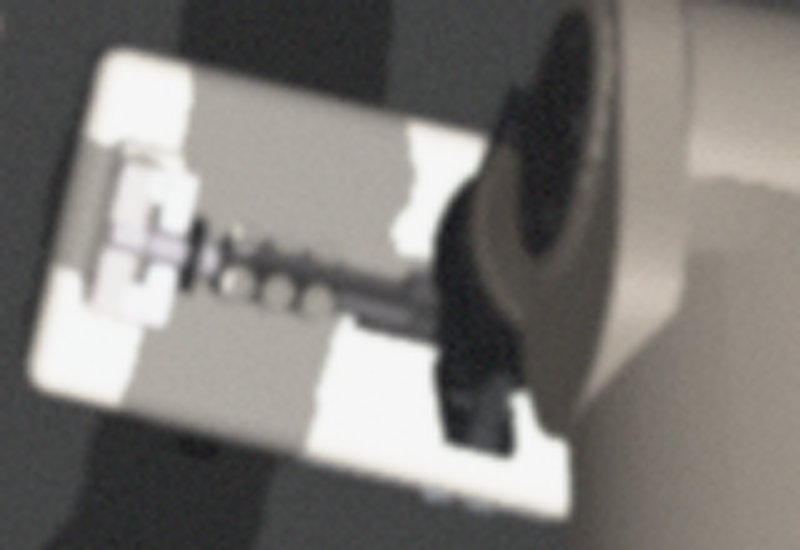

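Run:
```python
import step; from step import *
print(probe(.015,14,.025)); 
print(probe(.025,14,.04)); env.dwell(.2)
s=env.get_state();print(s['force'],s['torque'],s['opening'],s['time'])
t_,_=camera("scene");cv2.imwrite("pics/a3.png",cv2.resize(t_[60:200,130:330],None,fx=4,fy=4,interpolation=cv2.INTER_CUBIC))
```

```text
probe False 10.49 [ 0.0003 -0.0001  0.0153] [ 2.3 -0.5 -3.1]
False
 probe False 11.28 [-0.0002  0.0001  0.0249] [ 0.7 -0.2 -3.5]
False
[-0.37709796 -0.5791078  -4.32136917] [-0.07605127 -0.32575048 -0.01122026] 0.011293091959105807 11.475
```

View pics/a3.png

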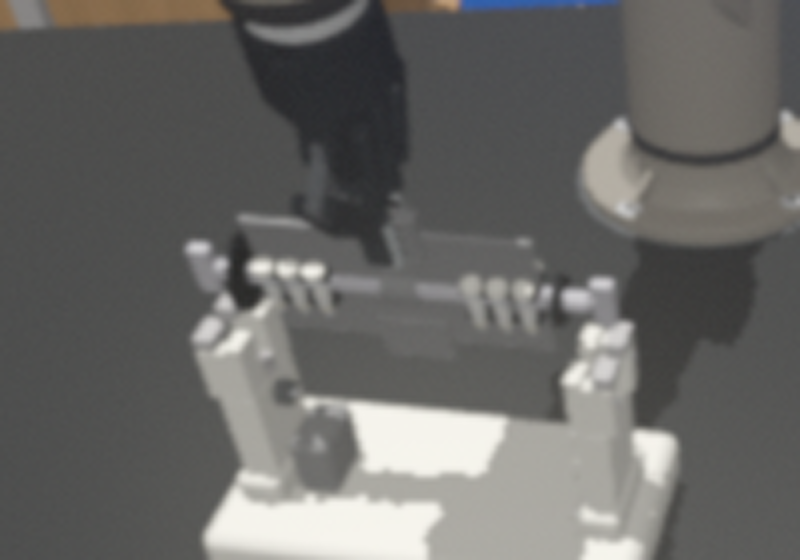

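Run:
```python
import step; from step import *
l=np.radians(11)
p,q=pose(B+[0,0,.112],YB,l,.1,1)
env.movel(p,velocity=.08,rot=q)
m=(B+S)/2; 
p,q=pose(np.array([m[0]+.0,m[1],.262]),(YB+YS)/2,l,.1,1)
env.movel(p,velocity=.12,rot=q)
p,q=pose(np.array([S[0],S[1],.262]),YS,l,.1,1)
env.movel(p,velocity=.12,rot=q)
p,q=pose(np.array([S[0],S[1],.170]),YS,l,.1,1)
env.movel(p,velocity=.08,rot=q)
env.dwell(.3)
s=env.get_state();print(s['time'],s['tcp_pos']-p,s['force'],s['torque'],s['opening'])
for n in("scene","top"):
    im,d=camera(n);cv2.imwrite(f"pics/{n}4.png",im);np.save(n+"4.npy",d)
    z=im[90:260,280:480] if n=="scene" else im[160:290,140:340]
    cv2.imwrite(f"pics/{n}4z.png",cv2.resize(z,None,fx=4,fy=3.5 if n=="scene" else 4,interpolation=cv2.INTER_CUBIC))
```

```text
17.5417 [5.62863785e-05 1.82248802e-05 2.22758537e-04] [ 0.36439892  0.00559799 -5.08455345] [-0.01786113 -0.4318903  -0.02114334] 0.01141032166397921
```

View pics/scene4z.png

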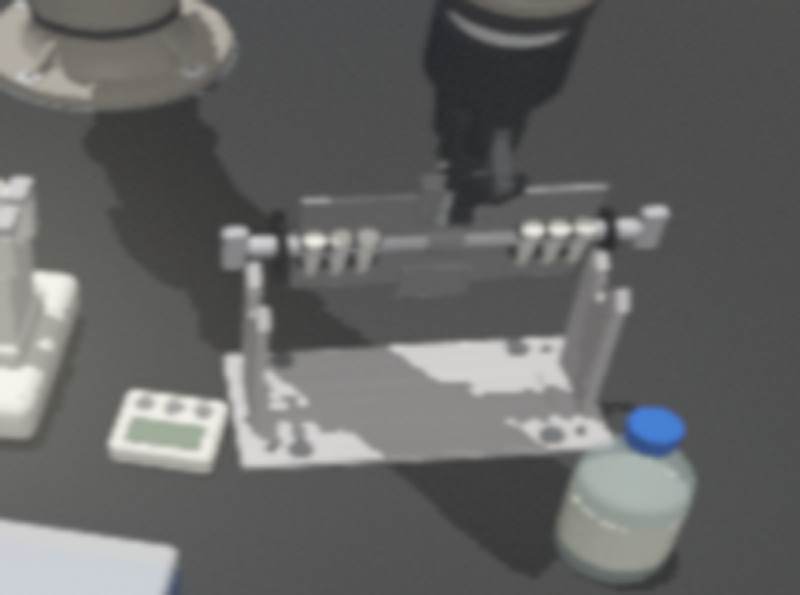

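View pics/top4z.png

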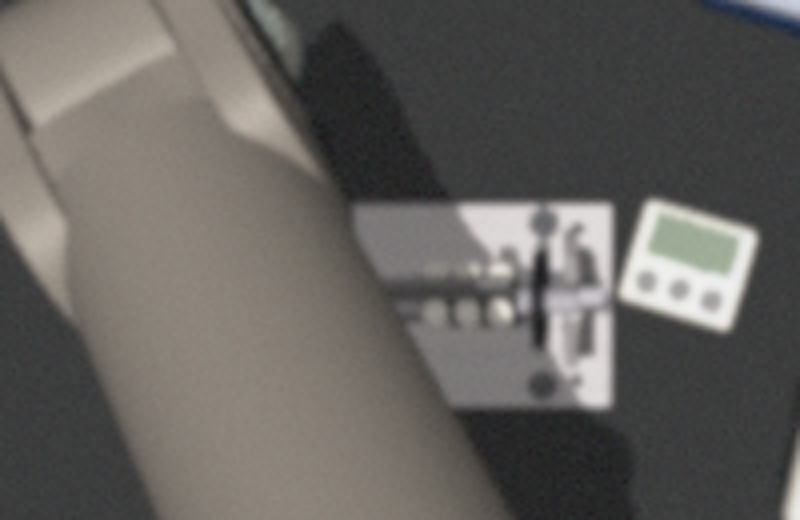

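Run:
```python
from h import *
for n in("scene","top"):
    P=cloud(n,np.load(n+"4.npy")).reshape(-1,3)-S
    for sg in(-1,1):
        k=P[(abs(P[:,0])<.03)&(P[:,1]*sg>.09)&(P[:,1]*sg<.15)&(P[:,2]>.05)&(P[:,2]<.1)]
        if len(k)<10: continue
        print(n,sg,len(k),"ymax",np.percentile(abs(k[:,1]),99).round(4))
        for lo,hi in((.106,.117),(.122,.137)):
            j=k[(abs(k[:,1])>lo)&(abs(k[:,1])<hi)]
            if len(j)>4: print("  ",lo,len(j),np.percentile(j[:,0],[5,50,95]).round(4),np.percentile(j[:,2],[5,50,95]).round(4))
    for sg in(-1,1):
        k=P[(abs(P[:,0])<.04)&(P[:,1]*sg>.09)&(P[:,1]*sg<.15)&(P[:,2]>.012)&(P[:,2]<.03)]
        if len(k)>10:print(" upright",n,sg,len(k),np.percentile(k[:,0],[2,50,98]).round(4),np.percentile(k[:,1],[2,50,98]).round(4))
```

```text
scene -1 195 ymax 0.135
   0.106 27 [-0.0005  0.006   0.0086] [0.0559 0.0632 0.067 ]
   0.122 61 [-0.0007  0.0045  0.0065] [0.052  0.0671 0.0761]
scene 1 152 ymax 0.1351
   0.106 21 [0.0008 0.0058 0.0093] [0.0587 0.0637 0.0671]
   0.122 58 [-0.0003  0.0048  0.0074] [0.053  0.0672 0.0768]
 upright scene -1 45 [-0.0255  0.0192  0.0339] [-0.1161 -0.1129 -0.0901]
 upright scene 1 49 [-0.0284  0.0199  0.0343] [0.1074 0.1104 0.1161]
top -1 223 ymax 0.1355
   0.106 42 [-0.0066 -0.0005  0.0056] [0.0605 0.0664 0.0696]
   0.122 34 [-0.0046 -0.0007  0.0033] [0.0608 0.0753 0.0781]
 upright top -1 88 [-0.0339 -0.0117  0.032 ] [-0.1166 -0.1132 -0.1094]
```

Run:
```python
import step; from step import *
l=np.radians(11)
p,q=pose(S+[-.0003,0,.012],YS,l,.1,1)
r=env.movel(p,velocity=.05,rot=q,stop_force=15); env.dwell(.2)
s=env.get_state();print(r,s['time'],s['tcp_pos']-p,s['force'])
p2=p-[0,0,.015]
r=env.movel(p2,velocity=.008,stop_force=5); env.dwell(.2)
s=env.get_state();print(r,s['time'],s['tcp_pos']-p2,s['force'],s['torque'])
for n in("scene","top"):
    im,d=camera(n)
    z=im[90:260,280:480] if n=="scene" else im[160:290,140:340]
    cv2.imwrite(f"pics/{n}5z.png",cv2.resize(z,None,fx=4,fy=3.5 if n=="scene" else 4,interpolation=cv2.INTER_CUBIC))
```

```text
False 18.95 [1.36386290e-04 3.94110675e-05 3.16712948e-04] [-0.19993419 -0.26266284 -4.58624881]
True 20.575 [7.08286630e-05 3.89182729e-07 2.38595382e-03] [0.42471599 0.37421859 6.00990309] [-0.00429564  0.02118835  0.06966438]
```

View pics/scene5z.png

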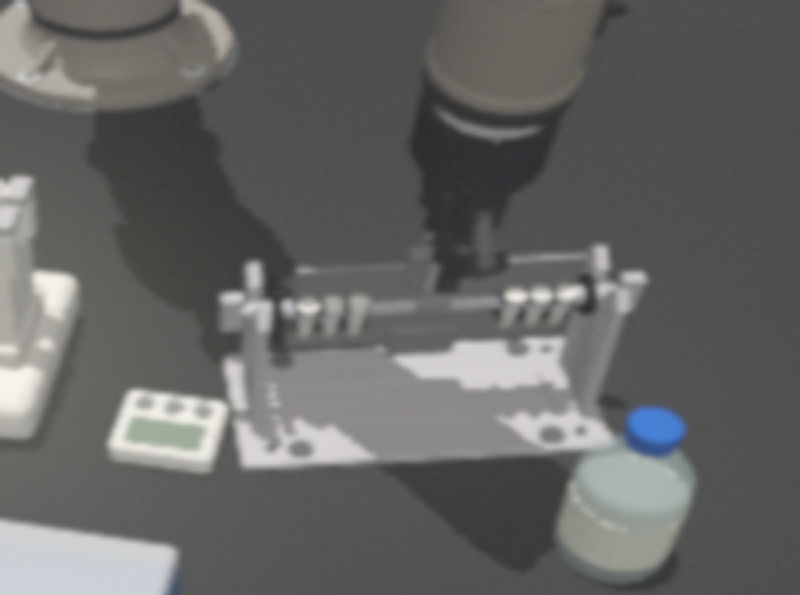

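Run:
```python
import step; from step import *
env.grip(.045); env.dwell(.2)
s=env.get_state();print(s['time'],s['opening'],s['force'])
l=np.radians(11)
p,q=pose(S,YS,l,.20,1)
env.movel(p,velocity=.06)
p,q=pose(S+[-.05,0,.1],YS,l,.20,1)
try: env.movel(p,velocity=.12)
except env.PlanningError as e: print(e)
env.reach([.40,.0,.42],q) if kin.inverse_kinematics([.40,.0,.42],q) is not None else env.goto_joints(np.array([1.103,.477,.022,1.555,-.011,1.109,-.083])) if False else print("stay")
env.dwell(.5)
s=env.get_state();print(s['time'],s['tcp_pos'],s['force'])
for n in("scene","top"):
    im,d=camera(n);np.save(n+"6.npy",d);cv2.imwrite(f"pics/{n}6.png",im)
    P=cloud(n,d).reshape(-1,3)-S
    for sg in(-1,1):
        k=P[(abs(P[:,0])<.03)&(P[:,1]*sg>.118)&(P[:,1]*sg<.15)&(P[:,2]>-.03)&(P[:,2]<.04)]
        if len(k)>9:print(n,sg,len(k),np.percentile(k,[2,50,98],axis=0).round(4).tolist())
    for b in((-.04,-.03),(.03,.04)): 
        k=P[(abs(P[:,0])<.012)&(P[:,1]>b[0])&(P[:,1]<b[1])&(abs(P[:,2])<.015)];print(" spindle",b,len(k),np.median(k,0).round(4) if len(k) else 0)
```

```text
21.2917 0.04523013780393594 [-0.98365908  0.01733372  0.78434193]
25.65 [4.00133351e-01 1.72990529e-04 4.19907466e-01] [ 0.30647977 -0.81848457 -0.09947068]
scene -1 65 [[-0.0036, -0.1346, -0.0157], [0.0037, -0.1281, 0.0033], [0.0078, -0.1184, 0.0162]]
scene 1 43 [[-0.002, 0.1207, -0.0124], [0.0041, 0.1292, 0.0097], [0.0073, 0.1347, 0.0162]]
 spindle (-0.04, -0.03) 30 [ 0.0054 -0.0351  0.0024]
 spindle (0.03, 0.04) 26 [0.0058 0.0354 0.0028]
top -1 47 [[-0.0064, -0.1356, -0.0128], [-0.002, -0.1288, 0.0136], [0.0042, -0.1195, 0.0192]]
top 1 42 [[-0.0055, 0.1184, -0.0111], [-0.0013, 0.1259, 0.0128], [0.0031, 0.1345, 0.0192]]
 spindle (-0.04, -0.03) 14 [-0.0039 -0.035   0.0062]
 spindle (0.03, 0.04) 15 [-0.0037  0.0359  0.0069]
```

View pics/scene6.png

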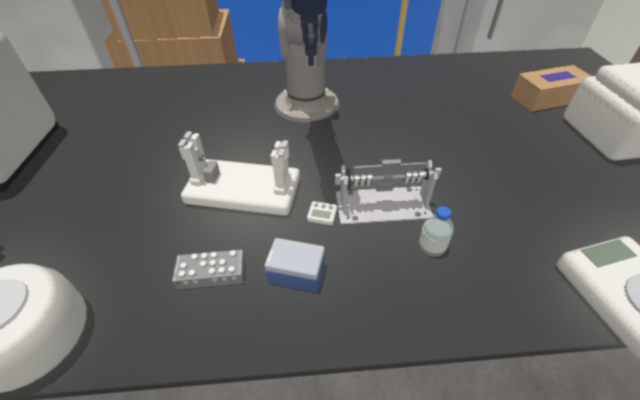

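View pics/top6.png

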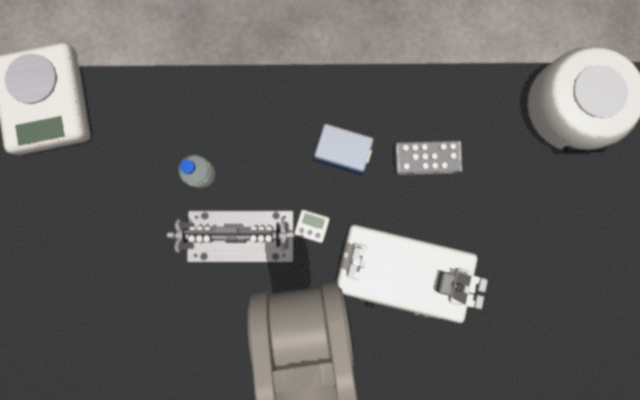

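The rotor rests in both notches with its ends at ±135 mm. The bystanders are where they were and the arm is clear.

Run:
```python
from cell import job,env
job.job_done(); print(env.get_state()['time'])
```

```text
the job is handed in; nothing more can be done
the job is handed in; nothing more can be done
```

The rotor is out of the rotator and lying in both notches of the loading stand, and I handed the job in at about 26 s of the 61 s allowed.

- **Release and lift:** I gripped the upper tab at about 29.5° lean. A first light pull stopped after 2.6 mm. I eased the paddle over to about 11° lean, where a light pull met no stop and the force on the tool was only the rotor's weight, about 4 N. I then lifted straight up, and the picture taken at about 62 mm of lift showed both ends clear and the rotor level.
- **Placing:** I carried it above the tower tops to the stand and lowered it until it touched, at a spindle height of about 0.109 m. The tool was then pushing down with about 6 N. I opened the fingers and backed away.
- **Last checks:**
  - The spindle ends measured symmetric about the stand, at about ±135 mm.
  - Height was as expected, within 2–3 mm of reading error.
  - Sideways, the top camera put the spindle about 1 mm from the stand middle. The scene camera read a few millimetres the other way, because it sees only the front face.
  - By eye the tip box, bottle, rack and timer had not moved. I did not measure them.
- **What disagreed:** Two early turning moves stopped on a 15 N force change after a few millimetres. Slower steps over the same range read only about 5 N, so I took the stops for starting transients and went on.

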